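# Hold a tool-handle blank in the drilling V-jig

## Task

Take the round wooden handle blank from its stock rest, lay it in the groove of the V-jig and push it along the groove until the end of its brass ferrule butts against the blue stop plate. Then press it down firmly (some 10 to 20 N) so that it bears on both faces of the V, and finish while still holding it pressed there: do not let go or back away. Leave the gouges, the mallet and the wax tin where they are.

Things in the scene. Friction and masses are not known exactly. Their poses are not given: they have to be found in the camera images.
- blank_center (a point): Loose handle blank, pale wood: a plain cylinder 34 mm in diameter, 150 mm long over all, of which the last 16 mm at one end are a brass ferrule 26 mm in diameter. About 0.12 kg. Point on its axis at mid-length, where it can be gripped across. x runs along the blank to the ferrule end; it may be rolled about x. It starts level in the stock rest, its axis 42 mm above the bench.
- blank_ferrule (a point): Centre of the blank's ferrule end face, 75 mm from its mid-point along its x axis. Slid along the groove by pushing its plain end, the blank drags with up to about 8 N before it meets the stop, so judge the butting by 12 N or by position.
- rest: Stock rest, dark wood, fixed: board 150 x 100 x 8 mm with two cross rails 14 mm wide, 48 mm before and behind the centre, tops 25 mm above the bench, with lips 8 mm tall 17 mm either side of the middle. Between the rails 82 mm are free for fingers down to the board. Origin: underside, centre. x along the blank, towards its ferrule.
- seat (a point): Where the blank's mid-point is when it lies on both faces of the V with its ferrule against the stop: 55 mm above the bench. x runs along the groove towards the stop plate, y to the left across it, z up. A blank so seated has its top 72 mm above the bench, and its rear (plain) end, at x = -75 mm, stands 10 mm out behind the rear V stand.
- jig: V-jig, fixed to the bench: plywood base 15 mm thick, 104 mm wide, from 105 mm behind (-x) to 95 mm ahead of the origin; two wooden V stands, 90 degrees included angle, each 30 mm long and 92 mm wide, tops 59 mm above the bench, middles at x = -50 and +50 mm. The 70 mm gap between them is open down to the base, for fingers about the blank. Origin: underside, below the seat; axes as the seat's.
- cheek_left: The two aluminium V faces on the jig's left (+y of the seat), one on each stand; they slope down to the groove's valley at 45 degrees. Valley 31 mm above the bench. Origin: underside of the jig, 55 mm below the seat point; axes as the seat's.
- cheek_right: The same on the jig's right (-y of the seat). Same origin and axes.
- stop: Blue stop plate at the far end of the groove, standing across it: 76 mm wide, from 15 to 83 mm above the bench, its face 75 mm ahead of the seat point, its back 85 mm. Origin: underside of the jig, below the seat point.
- gouge_a: Loose carving gouge with a pale handle, lying on the bench, 245 mm long, 28 mm high; leave it alone. Origin: underside, near its ferrule; blade along x.
- gouge_b: Loose carving gouge with a brown handle, same size; leave it alone. Origin: underside, near its ferrule; blade along x.
- mallet: Carver's mallet, dark wood, standing on its head, 84 mm in diameter, 235 mm tall; leave it alone. Origin: underside.
- tin: Low round wax tin with green lid, 61 mm in diameter, 26 mm tall; leave it alone. Origin: underside.
Not all that is in view belongs to the job. Leave any black or purple look-alike of the part that bears blank_center alone.

How it is judged:
By the outcome, as a careful person would: the job done as asked, in the order asked, and still so for the second after the job is handed in, while the arm keeps its last pose, push and grip.
It also fails if it takes over 61 s, if anything falls off the work surface, if the arm or the gripper's body presses on something with over 40 N, if the wrist force passes 120 N, or if a joint passes its speed limit or range.

## Robot

A 6-joint arm with a two-finger parallel gripper is mounted at the origin on the work surface. World frame = base frame: x ahead of the robot, y to its left, z up, the work surface at z = 0. Lengths are in mm, angles in rad, forces in N, time in s.
With the tool pointing down it reaches from about 275 to 825 mm from the base axis. Payload 4.9 kg.
Tool frame: the origin (TCP) lies at the very end of the fingers, on their centre line; the grasp point (between the pads) lies 19 mm behind it; z points along the fingers, y is the direction in which the jaws open and shut (so a half turn about z gives the same grasp; the last joint's range is limited). The gripper opens to 85 mm and grips with 20 to 120 N. Pads are 22 mm wide; open, the fingers measure 114 mm over their backs; the gripper's body (76 mm by 85 mm) begins 54 mm behind the grasp point. The pads swing forward as they close: fully open they stand 13 mm farther back than shut.
Start: joints at [-1.361, 0.326, -0.193, 1.052, 0, 1.437], TCP at [185.399, -517.828, 204.981] pointing down, gripper open.
Joint ranges: [-2.65, 2.65], [-0.97, 1.79], [-1.3, 1.35], [-1.93, 2.1], [-1.47, 1.37], [-3.14, 3.14]. Speed limits (rad/s): [2.57, 2.57, 3.14, 3.14, 3.14, 3.14].

## Interface

Orientations are given as [roll, pitch, yaw] about the fixed x, y, z axes, in that order (R = Rz(yaw) Ry(pitch) Rx(roll)).
In Python, from bench import bot, solve_ik, imaging gives the robot as it stands. Calls block until the motion is done:
- bot.move_ptp(position, orientation): joint-space move of the TCP to a pose.
- bot.movel(position, rot=None, max_speed=150, threshold=None): straight line of the TCP; rot=None keeps the orientation; max_speed is the mean speed in mm/s. With threshold (N) it stops when the force on the tool has changed by that much, and returns True; else False.
- bot.move_j(angles): joint-space move.
- bot.grip(opening, effort=None): opening from 0.0 (shut) to 1.0 (fully open); effort is the grip in N (None keeps the last); returns when the fingers have stopped.
- bot.dwell(seconds).
- solve_ik(position, orientation): joint angles nearest the present ones, or None.
- bot.get_state(): the state.
- imaging.capture(name): name is "side" or "top"; returns the picture (420x560x3 uint8, blue, green, red); there is no depth.
- imaging.camera_model(name): a dict with "K" (3x3 intrinsics, pixels), "position" and "rotation" of the camera in the world. Camera axes: x right, y up, looking along -z (the intrinsics and any distortion apply to the point x, -y, -z); pixel columns grow to the right and rows downward; lengths in mm; the calibration is good to about 2 mm. A picture is of the moment at which its call begins. camera_model takes no time and is no camera call.
A pose or a line that the arm cannot do raises bot.IKError and nothing moves.
- bot.sign_off(): hands the job in, once; it reports no verdict.
The state is a dict: "t": time; "qpos": joint angles; "joint_velocities": joint speeds; "effort": joint torques, N m; "tcp_pos": TCP position; "orientation": TCP orientation; "contact_force": force on the tool from outside, world axes, zero at the start; "wrist_torque": the same for the moment, N m; "opening": opening from 0.0 (shut) to 1.0 (fully open).
Only numpy, scipy, OpenCV 4.12 (cv2) and the standard library are available. Lean on these libraries where they do the work, as an engineer would, in place of code of your own. Each camera call takes 0.05 s, during which the arm holds its last target.

## Working session

There is one attempt and no reset: what is moved stays moved. The work goes in short steps, each a Python script; the robot and the scene stay as the last script left them, time stands still between calls to the robot, and variables do not carry over. Pictures are saved under pics/ and viewed, and the job is handed in when it is done.

```bash
ls; mkdir -p pics
python3 - <<'E'
from bench import bot, imaging
import cv2
for n in("side","top"):
    im=imaging.capture(n); cv2.imwrite(f"pics/{n}0.png",im)
    m=imaging.camera_model(n); print(n,m)
s=bot.get_state(); print(s)
E
```

```text
pics
side {'K': array([[450.71833035,   0.        , 282.72994966],
       [  0.        , 450.71833035, 209.19065122],
       [  0.        ,   0.        ,   1.        ]]), 'position': array([122.7170256 , 811.48944512, 623.19894264]), 'rotation': array([ 1.02315648, -0.01477664, -2.59943498])}
top {'K': array([[390.42273385,   0.        , 281.82688276],
       [  0.        , 390.42273385, 213.21161422],
       [  0.        ,   0.        ,   1.        ]]), 'position': array([ 3.95461545e+02, -6.66560875e-01,  1.17837538e+03]), 'rotation': array([ 0.15812467,  0.00950063, -1.58862365])}
{'t': 0.1, 'qpos': array([-1.36116647e+00,  3.26878995e-01, -1.93455046e-01,  1.05200622e+00,
        9.06623442e-06,  1.43661768e+00]), 'joint_velocities': array([ 0.00071422, -0.00141535,  0.00253521, -0.0024614 , -0.0012543 ,
       -0.00059384]), 'effort': array([ 1.65487210e-03, -4.44240582e+01,  2.63036907e+01,  7.85343902e-03,
        3.46039621e-05, -5.27836420e-06]), 'tcp_pos': array([ 185.3009492 , -517.26310054,  204.28609005]), 'orientation': array([-3.14006381e+00, -2.15526307e-04,  3.43808333e-01]), 'contact_force': array([ 1.10705632, -1.02164854,  0.70240222]), 'wrist_torque': array([-0.02404978, -0.0033236 , -0.02795303]), 'opening': 1.0027504611307856}
```

View pics/top0.png

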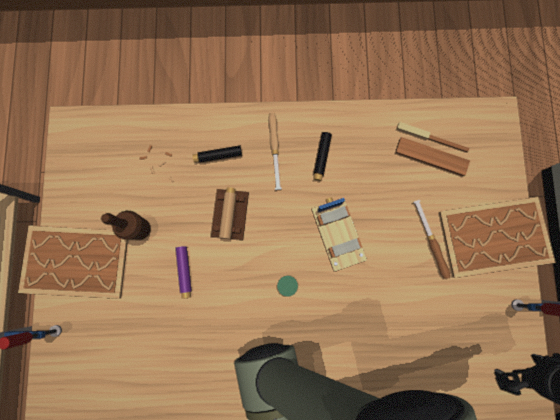

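View pics/side0.png

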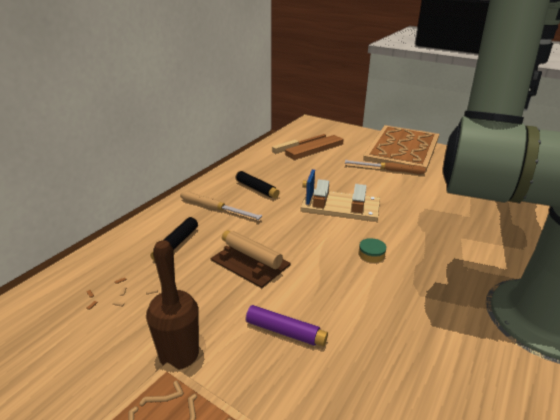

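The candidates for the blank are: pale cylinder in the dark rest at top (229,214); black ones at (218,154) and (322,156); purple one at (183,271). Only the pale one in the stock rest fits. I'll check it in an enlarged crop.

```bash
cat > h.py <<'E'
import numpy as np, cv2
from scipy.spatial.transform import Rotation as R
from bench import imaging
def cam(n):
    m=imaging.camera_model(n); return m["K"],np.array(m["position"]),R.from_euler("xyz",m["rotation"]).as_matrix(),m
def ray(n,px):
    K,p,Rm,m=cam(n); u,v=px
    d=np.array([(u-K[0,2])/K[0,0],-(v-K[1,2])/K[1,1],-1.]); return p,Rm@d
def onplane(n,px,z):
    p,d=ray(n,px); return p+d*(z-p[2])/d[2]
def proj(n,P):
    K,p,Rm,m=cam(n); q=Rm.T@(np.array(P)-p); q=np.array([q[0],-q[1],-q[2]]); q=K@q; return q[:2]/q[2]
def two(a,b):
    p,d=ray("top",a); q,e=ray("side",b)
    A=np.c_[d,-e]; s=np.linalg.lstsq(A,q-p,rcond=None)[0]
    P,Q=p+s[0]*d,q+s[1]*e; return (P+Q)/2,np.linalg.norm(P-Q)
E
python3 - <<'E'
from h import *
t=cv2.imread("pics/top0.png"); s=cv2.imread("pics/side0.png")
print([k for k in cam("top")[3]])
a=cv2.resize(t[180:250,200:270],None,fx=5.5,fy=5.5,interpolation=cv2.INTER_CUBIC)
b=cv2.resize(t[190:280,300:380],None,fx=5,fy=5,interpolation=cv2.INTER_CUBIC)
c=np.zeros((450,800,3),np.uint8); c[:385,:385]=a; c[:450,395:795]=b; cv2.imwrite("pics/cropt.png",c)
a=cv2.resize(s[220:290,205:295],None,fx=4.4,fy=4.4,interpolation=cv2.INTER_CUBIC)
b=cv2.resize(s[160:225,295:385],None,fx=4.4,fy=4.4,interpolation=cv2.INTER_CUBIC)
c=np.zeros((310,800,3),np.uint8); c[:308,:396]=a; c[:286,400:796]=b; cv2.imwrite("pics/crops.png",c)
E
```

```text
['K', 'position', 'rotation']
```

View pics/cropt.png

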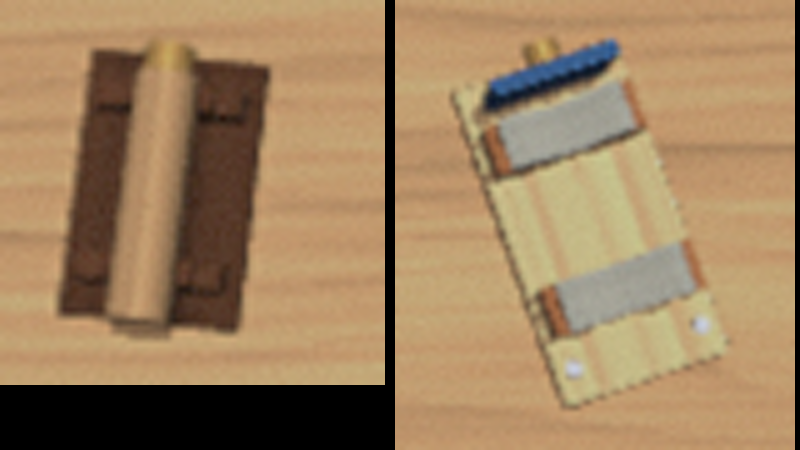

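View pics/crops.png

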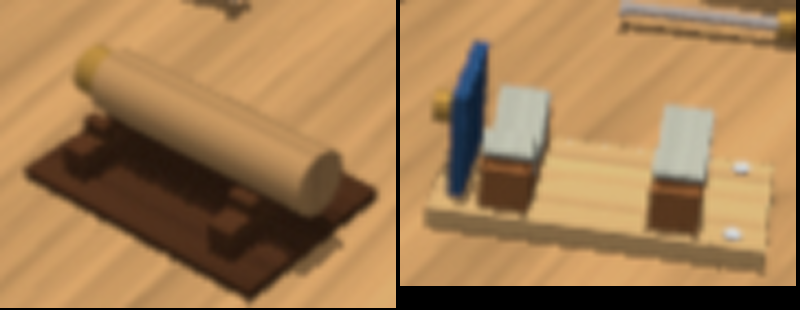

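The crops show that the pale blank lies in the rest with its brass ferrule at the top of the top view (about 231,188), and its plain end at (226,239). The jig's stop is at the top end (330,204), with the grey V faces at about (333,213) and (345,248). Now I'll measure these.

Run:
```python
from h import *
f=lambda c,s,o:(np.array(c,float)+.5)/s-.5+np.array(o)
t=cv2.imread("pics/top0.png")
# rest board corners, z=8
C=np.array([onplane("top",f(c,5.5,(200,180)),8) for c in [(93,50),(270,68),(240,330),(58,312)]])
print("rest",C.round(1).tolist(),C.mean(0)); 
for i in range(4): print(np.linalg.norm(C[i]-C[i-1]).round(1),end=" ")
d=(C[0]+C[1]-C[2]-C[3])[:2]; print("yaw",np.arctan2(d[1],d[0]))
# dark mask rest -> minAreaRect of filled hull
g=cv2.cvtColor(t,cv2.COLOR_BGR2GRAY)[180:250,200:270]
m=(g<85).astype(np.uint8); pts=cv2.findNonZero(m); hull=cv2.convexHull(pts); r=cv2.minAreaRect(hull); print(r, m.sum())
P=[onplane("top",p+np.array([200,180]),8) for p in cv2.boxPoints(r)]; print(np.mean(P,0))
# blank edges
for y,a,b in[(110,133,193),(280,112,180)]:
    print("blank axis",onplane("top",f(((a+b)/2,y),5.5,(200,180)),42))
print("ends",onplane("top",f((172,40),5.5,(200,180)),42),onplane("top",f((142,325),5.5,(200,180)),42))
# side two-view of rear end
rs=f((323,184),4.4,(205,220)); fs=f((90,68),4.4,(205,220))
print("side: rear",onplane("side",rs,42),"ferr",onplane("side",fs,42))
# jig
hsv=cv2.cvtColor(t,cv2.COLOR_BGR2HSV)
roi=np.zeros(t.shape[:2],np.uint8); roi[190:280,300:380]=1
gm=((hsv[...,1]<50)&(hsv[...,2]>90)&(roi>0)).astype(np.uint8)
n,l,st,ce=cv2.connectedComponentsWithStats(gm)
for i in range(1,n):
    if st[i,4]>60:
        rr=cv2.minAreaRect(cv2.findNonZero((l==i).astype(np.uint8))); print("cheek",st[i,4],ce[i],rr, [onplane("top",p,59).round(1).tolist() for p in cv2.boxPoints(rr)])
bm=((hsv[...,0]>95)&(hsv[...,0]<130)&(hsv[...,1]>100)&(roi>0)).astype(np.uint8)
rr=cv2.minAreaRect(cv2.findNonZero(bm)); print("stop",rr,[onplane("top",p,83).round(1).tolist() for p in cv2.boxPoints(rr)])
for n_,c in dict(bl=(568,408),br=(728,350),tl=(452,88)).items(): print(n_,onplane("top",f((c[0]-395,c[1]),5,(300,190)),15).round(1))
```

```text
rest [[662.4, 206.4, 8.0], [650.2, 107.5, 8.0], [504.2, 124.6, 8.0], [516.0, 224.3, 8.0]] [583.19704981 165.70129636   8.        ]
147.6 99.6 147.0 100.4 yaw -0.1191246815710248
((29.336753845214844, 34.36041259765625), (32.3677864074707, 48.92897033691406), 6.842772960662842) 1006
[582.55549491 166.61476269   8.        ]
blank axis [620.78351306 162.25611128  42.        ]
blank axis [528.69032038 171.01079621  42.        ]
ends [659.36242562 157.50051619  42.        ] [504.69113104 173.02586967  42.        ]
side: rear [507.69246361 174.72351804  42.        ] ferr [659.11566189 156.52438174  42.        ]
cheek 266 [333.83458647 214.86842105] ((333.7499694824219, 214.75003051757812), (10.75174331665039, 25.61444664001465), 71.56504821777344) [[570.6, -103.6, 59.0], [593.0, -175.0, 59.0], [562.8, -183.5, 59.0], [540.6, -112.4, 59.0]]
cheek 263 [345.52471483 247.04562738] ((345.70001220703125, 247.10000610351562), (10.11928653717041, 25.930675506591797), 71.56504821777344) [[475.2, -134.5, 59.0], [497.4, -205.8, 59.0], [469.8, -213.6, 59.0], [447.7, -142.5, 59.0]]
stop ((331.1000061035156, 204.3000030517578), (4.427188873291016, 26.563133239746094), 71.56504821777344) [[587.9, -96.1, 83.0], [610.9, -168.8, 83.0], [598.6, -172.2, 83.0], [575.8, -99.7, 83.0]]
bl [ 405.3 -144.    15. ]
br [ 437.5 -239.8   15. ]
tl [597.8 -81.4  15. ]
```

Run:
```python
from h import *
f=lambda c,s,o:(np.array(c,float)+.5)/s-.5+np.array(o)
cs=[(485,153),(537,160),(503,87),(550,92),(655,176),(702,182),(668,106),(713,110)]
P=np.array([onplane("side",f((c[0]-400,c[1]),4.4,(295,160)),59) for c in cs])
a,b=P[:4].mean(0),P[4:].mean(0); print(P.round(1).tolist()); print("seat side",(a+b)/2,np.linalg.norm(a-b),np.arctan2(*(a-b)[1::-1]))
from bench import bot, solve_ik
for p,y in [((583,165.6,23),-.119),((583,165.6,180),-.119),((508,-163,180),.313)]:
    print(solve_ik(p,(np.pi,0,y)))
```

```text
[[563.3, -90.0, 59.0], [534.2, -98.9, 59.0], [592.3, -169.1, 59.0], [565.0, -178.8, 59.0], [469.2, -118.6, 59.0], [443.9, -126.7, 59.0], [496.6, -201.1, 59.0], [471.5, -211.1, 59.0]]
seat side [ 516.9817667  -149.30848177   59.        ] 98.11580561924578 0.3123586811717404
[ 0.15501847  0.59798785 -0.26363695  0.70917153  0.         -2.86757418]
[ 0.15501847  0.44627628 -0.07711469  1.04740536  0.         -2.86757418]
[-0.44888408  0.31417942 -0.27639809  0.98021882  0.          2.37970857]
```

The side view places the groove about 10 mm sideways of the top view, so the plane height I assumed for the cheek edges may be wrong. I'll triangulate the corners in both views and enlarge the jig further.

Run:
```python
from h import *
f=lambda c,s,o:(np.array(c,float)+.5)/s-.5+np.array(o)
cs=[(485,153),(537,160),(503,87),(550,92),(655,176),(702,182),(668,106),(713,110)]
ct=[(497,122),(510,172),(627,82),(640,125),(553,285),(568,333),(690,240),(705,288)]
ct=[(497,122),(510,172),(622,82),(640,125),(553,285),(568,333),(690,240),(705,288)]
for a,b in zip(ct,cs): 
    P,e=two(f((a[0]-395,a[1]),5,(300,190)),f((b[0]-400,b[1]),4.4,(295,160))); print(P.round(1),e.round(1))
s=cv2.imread("pics/side0.png"); t=cv2.imread("pics/top0.png")
cv2.imwrite("pics/j_s.png",cv2.resize(s[165:220,300:385],None,fx=9,fy=9,interpolation=cv2.INTER_NEAREST))
cv2.imwrite("pics/j_t.png",cv2.resize(t[195:275,305:370],None,fx=7.5,fy=7.5,interpolation=cv2.INTER_NEAREST))
```

```text
[ 570.8 -104.8   49.7] 0.6
[ 540.6 -111.4   51.1] 1.5
[ 594.2 -177.3   54.5] 3.5
[ 567.8 -187.    54.4] 1.6
[ 475.1 -133.9   49.7] 0.5
[ 448.2 -141.1   50.5] 1.2
[ 500.3 -213.2   52.4] 1.4
[ 473.  -219.9   54.4] 2.9
```

View pics/j_s.png

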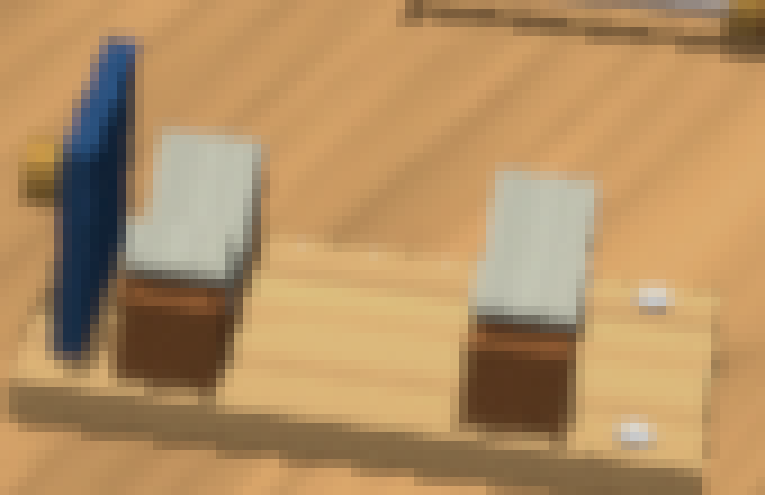

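View pics/j_t.png

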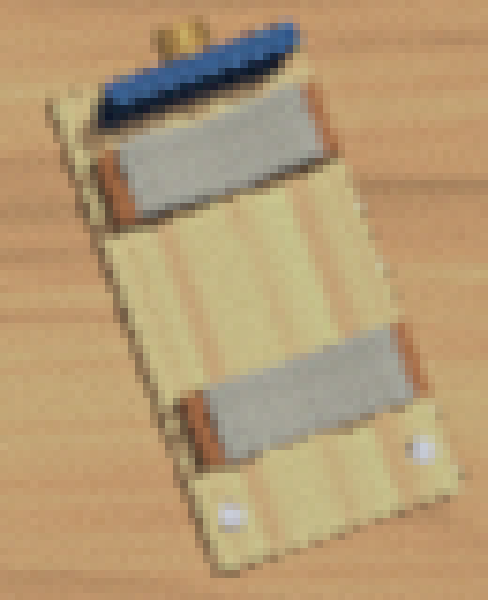

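Run:
```python
from h import *
f=lambda c,s,o:(np.array(c,float)+.5)/s-.5+np.array(o)
yaw=.313; ex=np.array([np.cos(yaw),np.sin(yaw)]); ey=np.array([-ex[1],ex[0]])
def pr(n,v,px,z):
    P=onplane(v,px,z)[:2]; print(n,P.round(1),"along %.1f lat %.1f"%(P@ex,P@ey))
S=lambda c:f(c,9,(300,165)); T=lambda c:f(c,7.5,(305,195))
pr("near far-left","side",S((12,383)),15); pr("near rear","side",S((705,468)),15); pr("far rear","side",S((715,297)),15)
pr("T rear left","top",T((215,573)),15);pr("T rear right","top",T((463,485)),15);pr("T front left","top",T((50,95)),15)
pr("S stop near top","side",S((72,160)),83);pr("S stop far top","side",S((120,38)),83)
pr("T stop L","top",T((103,95)),83);pr("T stop R","top",T((299,30)),83);
pr("screwA S","side",S((635,434)),16);pr("screwB S","side",S((655,297)),16)
pr("screwA T","top",T((230,517)),16);pr("screwB T","top",T((424,450)),16)
```

```text
near far-left [595.  -81.9] along 540.8 lat -261.2
near rear [ 407.1 -146.4] along 342.3 lat -264.7
far rear [ 439.7 -240.4] along 344.3 lat -364.1
T rear left [ 406.  -141.2] along 342.8 lat -259.4
T rear right [ 438.6 -240.1] along 343.3 lat -363.5
T front left [597.7 -82.1] along 543.4 lat -262.2
S stop near top [587.4 -98.5] along 528.6 lat -274.5
S stop far top [ 612.4 -175.1] along 528.8 lat -355.2
T stop L [585.5 -97.5] along 527.1 lat -273.0
T stop R [ 609.2 -172.8] along 526.4 lat -351.9
screwA S [ 430.2 -151.4] along 362.7 lat -276.5
screwB S [ 454.6 -228.9] along 362.0 lat -357.7
screwA T [ 427.7 -147.8] along 361.4 lat -272.3
screwB T [ 452.5 -225.3] along 361.2 lat -353.7
```

Base edges, stop and screws agree across both views: seat ≈ (522.4, -159.9), yaw 0.313. The cheek edges are simply lower than I had assumed. The blank is at (583.2, 165.6), yaw -0.119. Next I grasp it.

```bash
cat >> h.py <<'E'
from bench import bot, solve_ik
SEAT=np.array([522.4,-159.9]); YJ=.313
EX=np.array([np.cos(YJ),np.sin(YJ)]); EY=np.array([-EX[1],EX[0]])
def J(x,y,z): return np.r_[SEAT+x*EX+y*EY,z]
def show(*a):
    s=bot.get_state(); print(*a,"t %.1f"%s["t"],s["tcp_pos"].round(1),s["orientation"].round(3),"F",s["contact_force"].round(1),"T",s["wrist_torque"].round(2),"op %.3f"%s["opening"]); return s
E
python3 - <<'E'
from h import *
o=(np.pi,0,-.119)
bot.move_ptp((583.2,165.6,130),o); show()
print(bot.movel((583.2,165.6,24),max_speed=100,threshold=12)); show()
bot.grip(0.0,40); show("grip")
cv2.imwrite("pics/g_s.png",imaging.capture("side"))
bot.movel((583.2,165.6,60),max_speed=60); show("lift")
bot.movel((583.2,165.6,150),max_speed=120); show("lift")
cv2.imwrite("pics/l_s.png",imaging.capture("side"));cv2.imwrite("pics/l_t.png",imaging.capture("top"))
a=cv2.imread("pics/l_s.png")[120:320,140:340];b=cv2.imread("pics/l_t.png")[130:330,130:330]
cv2.imwrite("pics/l.png",np.hstack([cv2.resize(a,(400,400)),cv2.resize(b,(400,400))]))
E
```

```text
t 3.7 [583.3 165.2 130. ] [ 3.142 -0.    -0.12 ] F [ 0.9 -0.  -0.3] T [-0.04  0.06  0.  ] op 1.001
False
t 4.9 [583.9 165.7  24.7] [-3.141e+00 -1.000e-03 -1.190e-01] F [ 0.7  0.  -1. ] T [ 0.03  0.   -0.04] op 0.998
grip t 5.5 [583.5 166.3  24.6] [-3.14e+00 -1.00e-03 -1.19e-01] F [-0.9  2.6  5.2] T [ 0.52  0.29 -0.03] op 0.287
lift t 6.3 [583.1 165.6  60. ] [ 3.142  0.    -0.119] F [-0.7  0.6 -1.1] T [ 0.   -0.02  0.04] op 0.292
lift t 7.2 [582.6 165.5 149.1] [ 3.141e+00  1.000e-03 -1.190e-01] F [ 0.4 -0.4 -2.1] T [ 0.03  0.05 -0.  ] op 0.293
```

View pics/l.png

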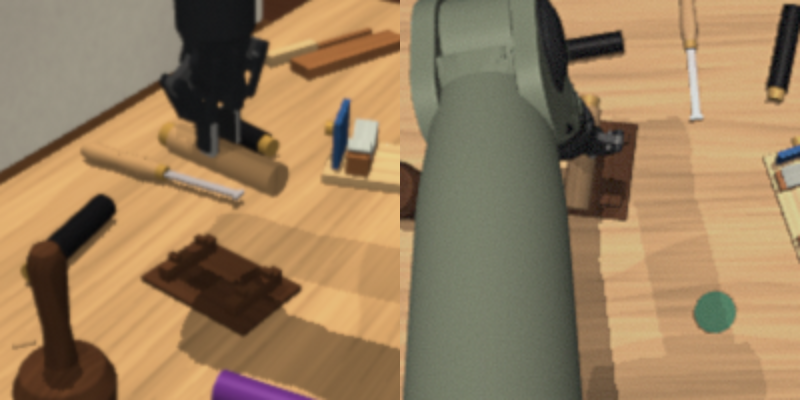

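The side view shows the blank held level across its middle at about (225,195), and the rest is empty. Next I carry it over and lay it about 12 mm short of the stop.

Run:
```python
from h import *
o=(np.pi,0,YJ)
bot.move_ptp(J(-12,0,130),o); show("over")
bot.movel(J(-12,0,70),max_speed=100); show()
print(cv2.imwrite("pics/o_s.png",imaging.capture("side")),cv2.imwrite("pics/o_t.png",imaging.capture("top")))
a=cv2.imread("pics/o_s.png")[100:260,260:420];b=cv2.imread("pics/o_t.png")[160:320,260:420]
cv2.imwrite("pics/o.png",np.hstack([cv2.resize(a,(400,400)),cv2.resize(b,(400,400))]))
```

```text
over t 11.6 [ 511.  -163.5  130. ] [ 3.142 -0.     0.313] F [-0.8 -0.2 -1.7] T [-0.03  0.03 -0.04] op 0.289
t 12.4 [ 511.3 -163.8   70.3] [ 3.141 -0.     0.313] F [ 0.6 -0.2 -1.3] T [ 0.01 -0.05  0.06] op 0.288
True True
```

View pics/o.png

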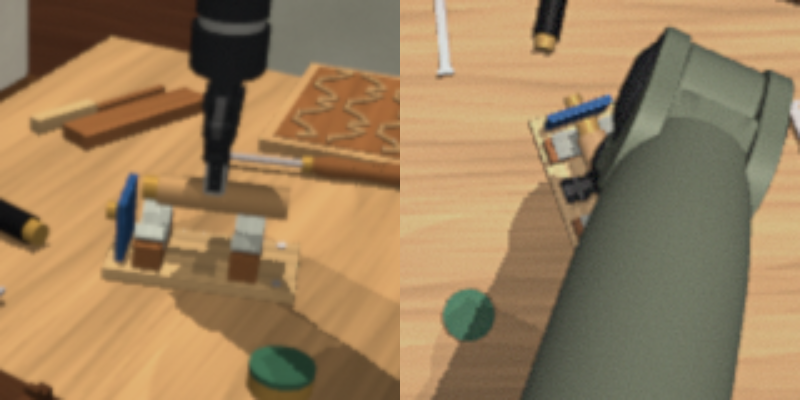

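The blank is level over the groove, with its ferrule (side view about 321,174) short of the stop and pointing at it. Next I lower it.

Run:
```python
from h import *
bot.movel(J(-12,0,46),max_speed=60); show()
print(bot.movel(J(-12,0,31),max_speed=20,threshold=5)); show("touch")
bot.grip(0.6); show("open")
p=bot.get_state()["tcp_pos"]
cv2.imwrite("pics/d_s.png",imaging.capture("side"))
a=cv2.imread("pics/d_s.png")[130:250,270:410]
cv2.imwrite("pics/d.png",cv2.resize(a,None,fx=5,fy=5,interpolation=cv2.INTER_CUBIC))
```

```text
t 13.0 [ 510.7 -163.4   45.6] [-3.141e+00  1.000e-03  3.130e-01] F [-0.7  0.4 -0.7] T [ 0.03  0.03 -0.06] op 0.288
True
touch t 13.5 [ 511.4 -164.2   37.8] [ 3.14  -0.     0.313] F [ 1.4 -1.1  2.1] T [-0.36 -0.24 -0.  ] op 0.285
open t 13.9 [ 510.1 -163.2   37.2] [-3.141e+00  1.000e-03  3.130e-01] F [ 0.5  0.4 -0.6] T [ 0.    0.02 -0.01] op 0.601
```

View pics/d.png

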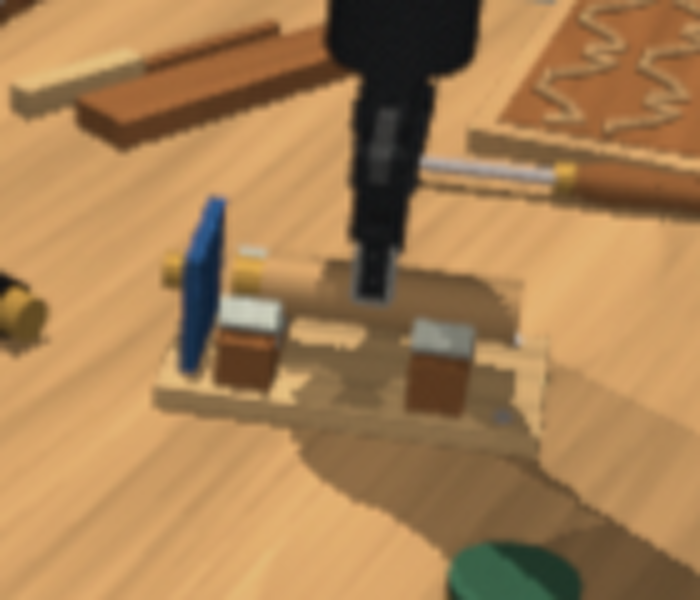

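The blank lies on both stands, with the ferrule (about 320,185) roughly 12 mm short of the stop. Next I push its plain end.

Run:
```python
from h import *
bot.movel(J(-12,0,115),max_speed=100)
bot.grip(0.0,60)
bot.movel(J(-118,0,115),max_speed=130)
bot.movel(J(-118,0,46),max_speed=100,threshold=15); show("behind")
bot.movel(J(-104,0,46),max_speed=60,threshold=10); show("near")
r=bot.movel(J(-78,0,46),max_speed=15,threshold=12); s=show("push",r)
print("jig x,y",(s["tcp_pos"][:2]-SEAT)@EX,(s["tcp_pos"][:2]-SEAT)@EY, s["contact_force"][:2]@EX)
cv2.imwrite("pics/p_s.png",imaging.capture("side"))
a=cv2.imread("pics/p_s.png")[130:250,270:410]
cv2.imwrite("pics/p.png",cv2.resize(a,None,fx=5,fy=5,interpolation=cv2.INTER_CUBIC))
```

```text
behind t 17.2 [ 410.6 -196.4   46.3] [-3.142e+00  1.000e-03  3.130e-01] F [ 0.9 -0.7 -0.6] T [ 0.02  0.01 -0.  ] op 0.001
near t 17.6 [ 424.1 -191.9   46.3] [3.141 0.    0.314] F [ 0.2  0.4 -1.6] T [ 0.02 -0.   -0.02] op -0.000
push False t 19.5 [ 448.1 -183.9   46. ] [-3.141e+00  1.000e-03  3.130e-01] F [0.  0.1 1. ] T [ 0.02 -0.03 -0.02] op 0.000
jig x,y -78.05189341593783 -0.012641264737082642 0.05691866832237455
```

View pics/p.png

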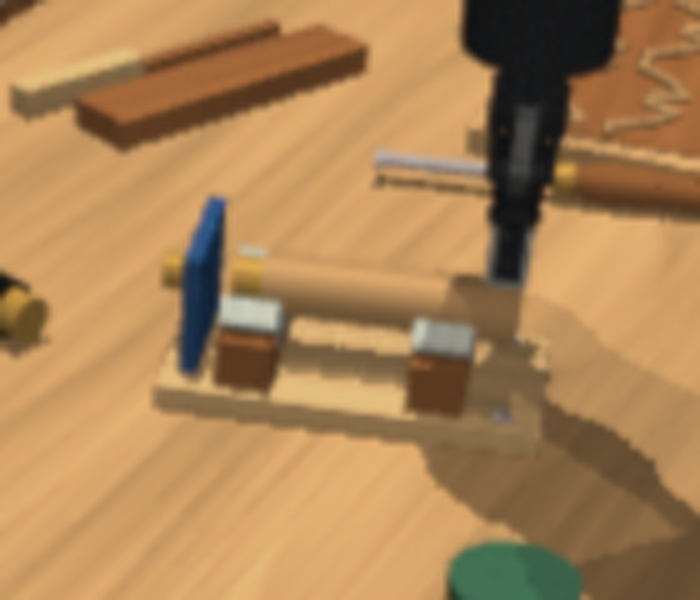

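Run:
```python
from h import *
f=lambda c,s,o:(np.array(c,float)+.5)/s-.5+np.array(o)
g=lambda P:((proj("side",P)-[270,130]+.5)*5-.5).round(0)
print("tcp",g(J(-78,0,46)),"fing-11",g(J(-89,0,46)), "blank expected rear axis",g(J(-87,0,55)),"top",g(J(-87,0,72)),"ferr end",g(J(63,0,55)),"stop near top",g(J(75,38,83)))
for y in(-30,-20,-10,0,10,20): print(y,g(J(-87,y,55)),end=" ")
cv2.imwrite("pics/p2.png",cv2.resize(cv2.imread("pics/p_s.png")[160:220,295:395],None,fx=8,fy=8,interpolation=cv2.INTER_CUBIC))
t=imaging.capture("top"); cv2.imwrite("pics/p_t.png",t); cv2.imwrite("pics/p3.png",cv2.resize(t[185:285,290:390],None,fx=6,fy=6,interpolation=cv2.INTER_CUBIC))
```

```text
tcp [500. 329.] fing-11 [521. 332.] blank expected rear axis [520. 316.] top [524. 288.] ferr end [234. 281.] stop near top [201. 265.]
-30 [523. 290.] -20 [522. 298.] -10 [521. 307.] 0 [520. 316.] 10 [518. 326.] 20 [517. 335.]
```

View pics/p2.png

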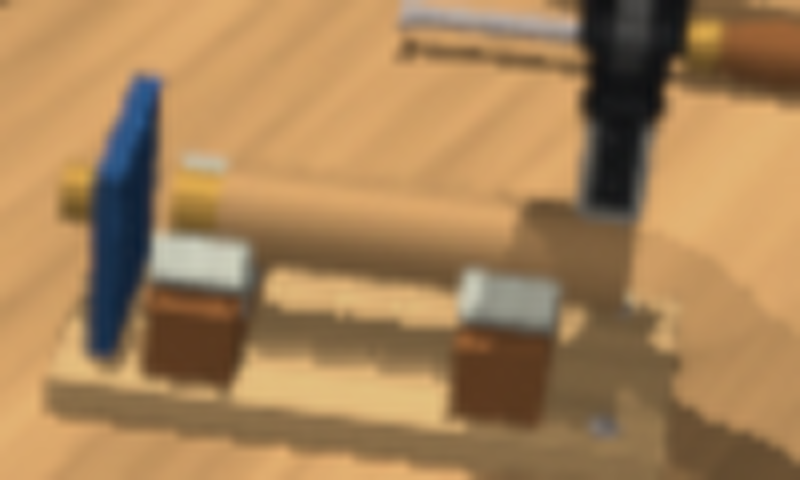

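View pics/p3.png

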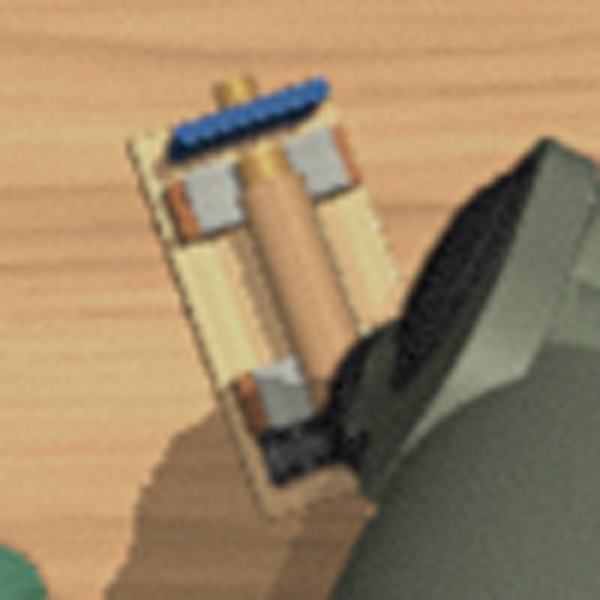

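Run:
```python
from h import *
px=(np.array([612,212])+.5)/8-.5+[295,160]
for z in (46,60,65,72,80):
    P=onplane("side",px,z)[:2]-SEAT; print(z,P@EX,P@EY)
# blank rear end
for nm,c in dict(reartop=(632,208),rearbot=(625,308),ferrtop=(180,172),ferrbot=(178,228)).items():
    q=(np.array(c)+.5)/8-.5+[295,160]
    P=onplane("side",q,55)[:2]-SEAT; print(nm,P@EX,P@EY)
# top view: ferrule tip, axis
for c in [(262,150),(278,215),(318,330)]:
    q=(np.array(c)+.5)/6-.5+[290,185]
    P=onplane("top",q,60)[:2]-SEAT; print("top",P@EX,P@EY)
# compare touch pic finger tip at (375,300)/5
q=(np.array([375,300])+.5)/5-.5+[270,130]
for z in (37,46,55): P=onplane("side",q,z)[:2]-SEAT; print("touchfinger",z,P@EX,P@EY)
show();
```

```text
46 -78.35021894261995 -53.22843287084986
60 -78.41835482876165 -26.535968826959447
65 -78.44268907381228 -17.00294595414156
72 -78.4767570168831 -3.656713932196365
80 -78.51569180896408 11.596122664312322
reartop -84.70369470559946 -40.61204275690274
rearbot -86.51455482474239 27.819385186925118
ferrtop 65.60046358917488 -27.612253956257593
ferrbot 59.777113096107826 11.555837743464043
top 61.78110549279857 -1.804226414178661
top 29.471462547802528 1.8532393009523978
top -28.805537837780157 2.9719414072219403
touchfinger 37 -9.994331435413619 -31.76809530051721
touchfinger 46 -11.086938743111329 -15.201589365919318
touchfinger 55 -12.179546050809023 1.3649165686788078
t 19.6 [ 448.1 -183.9   46. ] [-3.141e+00  1.000e-03  3.130e-01] F [-0.  -0.6 -0.4] T [ 0.02  0.03 -0.03] op -0.000
```

Run:
```python
from h import *
a=cv2.imread("pics/g_s.png")[180:290,195:305]; b=cv2.imread("pics/p_s.png")[90:200,310:420]
cv2.imwrite("pics/gg.png",np.hstack([cv2.resize(x,(400,400),interpolation=cv2.INTER_CUBIC) for x in(a,b)]))
for P in [(583.2,165.6,24.6),(583.2+2,165.6+17,24.6),(583.2+2,165.6+17,42)]: print((proj("side",P)-[195,180])*400/110)
```

```text
[202.67686235 269.72424472]
[183.66065994 283.29928024]
[182.82728739 259.75118143]
```

View pics/gg.png

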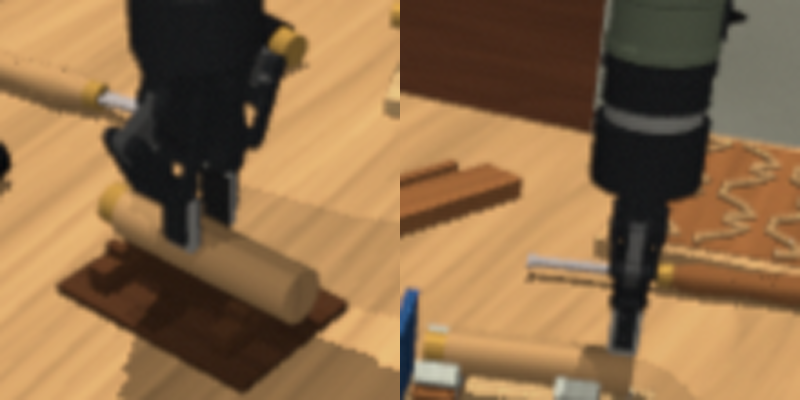

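The state says TCP z=46, but the image puts the fingertips about 26–28 mm higher: at (371,186) they are level with the blank's top. In the grip picture they are also about 25 mm above the stated TCP. That explains why the push passed over the blank without force. I'll redo the push with TCP z=20, which clears everything whether or not the offset is real.

Run:
```python
from h import *
bot.movel(J(-78,0,60),max_speed=60)
bot.movel(J(-120,0,60),max_speed=100)
print(bot.movel(J(-120,0,20),max_speed=60,threshold=10)); show("down")
cv2.imwrite("pics/q_s.png",imaging.capture("side"))
cv2.imwrite("pics/q.png",cv2.resize(cv2.imread("pics/q_s.png")[130:250,270:410],None,fx=5,fy=5,interpolation=cv2.INTER_CUBIC))
```

```text
False
down t 21.3 [ 408.3 -196.9   20. ] [-3.141e+00  1.000e-03  3.130e-01] F [ 0.9 -0.4  0.2] T [-0.06 -0.01  0.01] op -0.005
```

View pics/q.png

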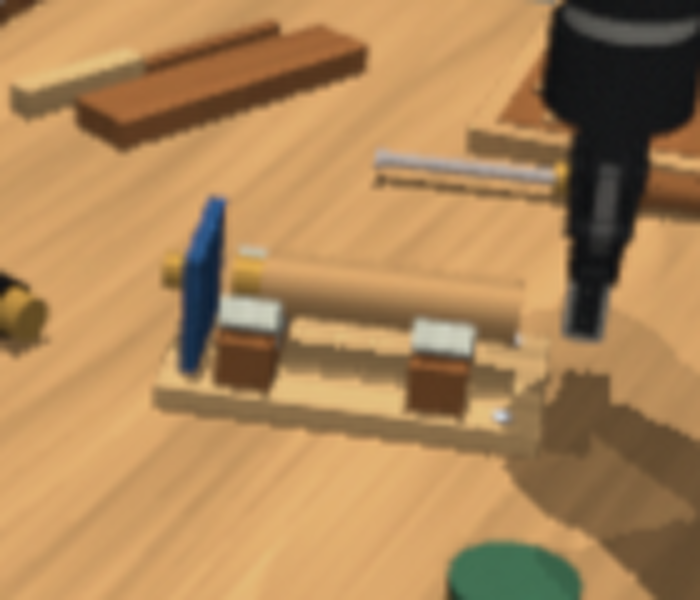

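The fingertips (about 387,197) are now at mid-height of the blank, behind its plain end. Push.

Run:
```python
from h import *
print(bot.movel(J(-101,0,20),max_speed=50,threshold=10)); show("near")
r=bot.movel(J(-76,0,20),max_speed=12,threshold=12); s=show("push",r)
print("jig x,y",(s["tcp_pos"][:2]-SEAT)@EX,(s["tcp_pos"][:2]-SEAT)@EY, s["contact_force"][:2]@EX)
cv2.imwrite("pics/r_s.png",imaging.capture("side"))
cv2.imwrite("pics/r.png",cv2.resize(cv2.imread("pics/r_s.png")[130:250,270:410],None,fx=5,fy=5,interpolation=cv2.INTER_CUBIC))
```

```text
False
near t 21.9 [ 426.5 -190.8   19.9] [-3.141e+00  1.000e-03  3.140e-01] F [ 0.1  0.5 -1.2] T [-0.02  0.   -0.01] op 0.000
push True t 23.2 [ 439.5 -186.4   19.6] [-3.141  0.006  0.313] F [ 0.6  0.4 -0.1] T [0.04 0.02 0.03] op 0.001
jig x,y -87.0645969290943 0.2838211428683155 0.7366713175441262
```

View pics/r.png

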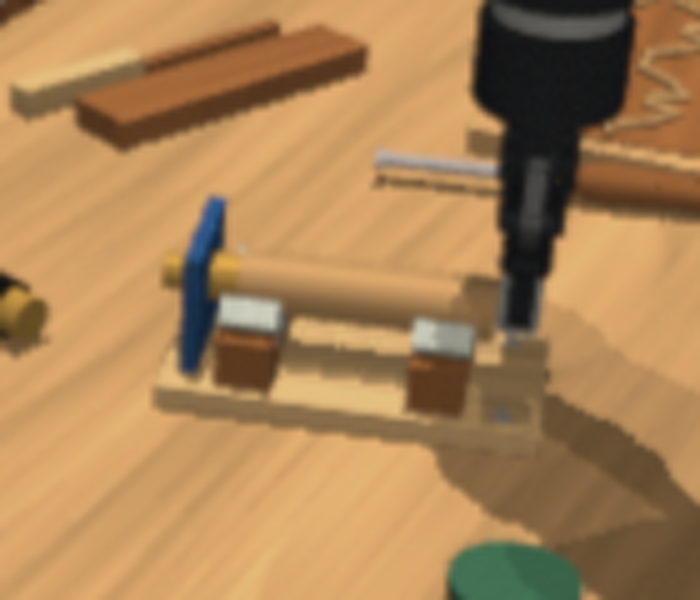

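The ferrule (about 316,184) meets the stop plate. I'll confirm with a second push, back off, and then go above the middle.

Run:
```python
from h import *
r=bot.movel(J(-79,0,20),max_speed=10,threshold=14); s=show("push2",r)
print("jig x",(s["tcp_pos"][:2]-SEAT)@EX, s["contact_force"][:2]@EX)
bot.movel(J(-105,0,20),max_speed=50); show("back")
bot.movel(J(-105,0,85),max_speed=120)
bot.movel(J(0,0,85),max_speed=120); show("above")
cv2.imwrite("pics/u_s.png",imaging.capture("side"));cv2.imwrite("pics/u_t.png",imaging.capture("top"))
a=cv2.imread("pics/u_s.png")[110:240,270:400];b=cv2.imread("pics/u_t.png")[180:290,290:400]
cv2.imwrite("pics/u.png",np.hstack([cv2.resize(x,(400,400),interpolation=cv2.INTER_CUBIC) for x in(a,b)]))
```

```text
push2 True t 23.8 [ 438.9 -186.    19. ] [-3.141  0.016  0.311] F [ 0.2 -0.4  0.1] T [-0.02  0.   -0.05] op 0.001
jig x -87.51819524376238 0.08250072280288939
back t 24.3 [ 422.3 -192.4   20.1] [-3.141  0.017  0.31 ] F [-0.1 -0.1  1. ] T [-0.02  0.03  0.03] op -0.003
above t 26.0 [ 521.6 -159.8   84.7] [-3.14   0.018  0.311] F [ 0.2 -0.3  0.2] T [ 0.04 -0.01  0.01] op -0.003
```

View pics/u.png

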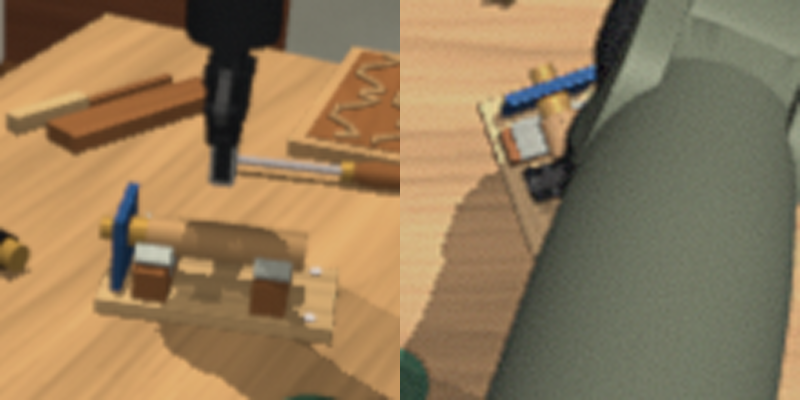

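The ferrule sits at the stop in both views, and both pushes stalled at the same place. Now I press down in small steps, watching the force.

Run:
```python
from h import *
o=(np.pi,0,YJ)
bot.movel(J(0,0,56),o,max_speed=80); show()
r=bot.movel(J(0,0,36),max_speed=15,threshold=4); s=show("touch",r)
z=s["tcp_pos"][2]
for i in range(14):
    z-=0.5
    bot.movel(J(0,0,z),o,max_speed=10); bot.dwell(.25)
    fz=np.mean([bot.get_state()["contact_force"][2] for _ in range(1)]); s=show("z %.1f"%z)
    if fz>11 or z<40: break
```

```text
t 26.6 [ 522.2 -160.    56.1] [-3.141  0.     0.313] F [0.1 0.  0. ] T [0.   0.01 0.  ] op 0.001
touch True t 27.4 [ 522.4 -159.9   45.7] [3.141 0.    0.313] F [-0.7  1.3  5.5] T [ 0.07  0.12 -0.01] op 0.002
z 45.2 t 27.9 [ 522.4 -159.9   45.6] [ 3.141 -0.     0.313] F [-2.1  0.1  6.9] T [ 0.18  0.38 -0.  ] op -0.003
z 44.7 t 28.4 [ 522.4 -160.    45.6] [ 3.141 -0.     0.313] F [-2.   1.4 10.1] T [ 0.25  0.6  -0.02] op 0.000
z 44.2 t 28.9 [ 522.5 -160.    45.6] [ 3.141 -0.     0.313] F [-3.9  2.3 13.1] T [0.33 0.93 0.01] op 0.003
```

Run:
```python
from h import *
bot.movel(J(0,0,43.9),(np.pi,0,YJ),max_speed=10)
F=[]
for _ in range(8): bot.dwell(.15); F.append(bot.get_state()["contact_force"])
print(np.round(F,1).tolist(),np.mean(F,0)); show()
s=imaging.capture("side");cv2.imwrite("pics/v_s.png",s);t=imaging.capture("top");cv2.imwrite("pics/v_t.png",t)
cv2.imwrite("pics/v.png",np.hstack([cv2.resize(x,(400,400),interpolation=cv2.INTER_CUBIC) for x in(s[160:230,300:370],t[185:255,300:370])]))
for P in [J(75,0,55),J(-75,0,55),J(-75,0,72),J(59,0,72)]: print("side",((proj("side",P)-[300,160])*400/70).round(),"top",((proj("top",P)-[300,185])*400/70).round())
cv2.imwrite("pics/v_full.png",s)
```

```text
[[-4.1, 1.7, 14.5], [-4.5, 1.5, 15.2], [-4.8, 2.3, 16.0], [-5.4, 1.8, 15.7], [-4.6, 1.8, 16.5], [-4.7, 2.6, 15.1], [-4.2, 1.8, 16.0], [-5.3, 1.2, 15.8]] [-4.69938155  1.83994679 15.58146826]
t 30.4 [ 522.5 -160.    45.5] [ 3.141 -0.     0.313] F [-5.3  1.2 15.8] T [ 0.36  1.04 -0.03] op 0.001
side [ 68. 145.] top [177. 119.]
side [393. 185.] top [280. 398.]
side [398. 152.] top [285. 396.]
side [104. 116.] top [191. 143.]
```

View pics/v.png

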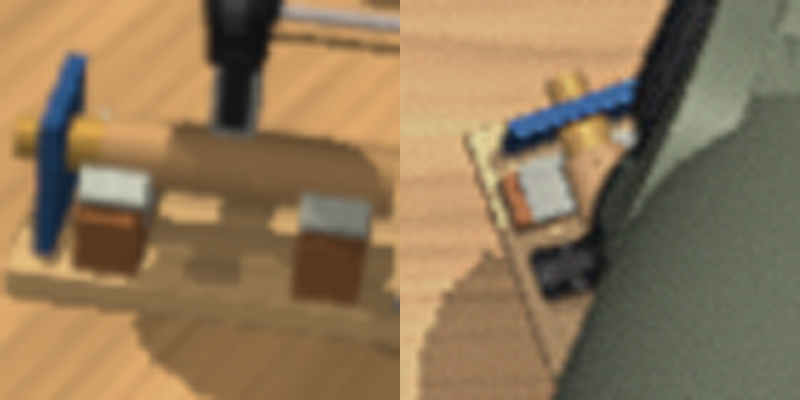

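View pics/v_full.png

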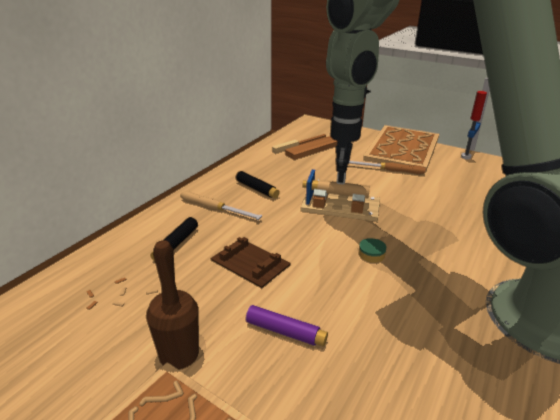

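The ferrule butts the blue plate (side about 312,182), and the rear end is at (368,193), as projected for a seated blank. Fingertips press on the crest at mid-length with a steady 15.6 N, and nothing else has moved. I'm handing in.

```bash
python3 -c "
from h import *
bot.sign_off(); show()"
```

```text
the job is handed in; nothing more can be done
the job is handed in; nothing more can be done
```

I laid the blank in the V-groove, pushed its plain end until the ferrule butted against the blue stop, and handed in while pressing it down at mid-length with shut fingers. It took about 30 s of the 61 s.

**Last checks**
- **Down force:** it held at 14.5–16.5 N (mean 15.6 N) for about 1.2 s. There was also about 4 N along the groove towards the stop.
- **Seating height:** the press point stayed at TCP z 45.5 mm, which with the tip offset below matches a seated blank's 72 mm top.
- **Butting:** two pushes (12 N and 14 N stops) stalled within 0.5 mm of each other. They read about 1 mm short of where I calculated, which is within calibration error. In the final side view the rear end falls where a seated blank should project.
- **Other objects:** in the final side view the gouges, mallet, tin and look-alikes are where they started.

**What disagreed**
- **Fingertip height:** the real fingertips sit about 26 mm above the reported TCP. My first push therefore passed over the blank without measurable force, and the initial grasp held it above its axis. I corrected for this before the real push and the press.
- **Cheek edges:** an early side-view estimate put the groove 10 mm off because I had assumed the wrong height for the cheek edges. The base edges, stop and screws settled it.

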